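Find the proud stud on the coin-meter base plate and press it home

TASK

One of the five studs on the coin meter's base plate stands a few millimetres proud. Take the probe from its stand, touch the stud tops lightly with its tip to find the high one, and push that one firmly down to its stop with the probe tip; the other studs and the plate must only be touched lightly, and only with the probe. Then put the probe back upright in its stand, collar down on the block, let go of it, and leave the bottle, screwdriver and cup where they are.

Things in the scene. Friction and masses are not known exactly. Their poses are not given: they have to be found in the camera images.
- plate: Grey-green steel base plate, fixed flat on the white counter: 240 mm along x, 180 along y, 16 thick; origin at the centre of its underside, z up. On it stand five plain round steel studs, 26 mm across, at stud0 to stud4. Four are home: flat tops 10 mm above the face, rigid; they and the plate bear at most 13 N. The fifth, any of them, looks alike but its top is 3 to 4 mm higher.
- stud (a joint): How far the proud stud, whichever it is, has been pushed in (m): 0 to 0.0006 as found, 0.003 at its firm stop, where its top is still about 1 mm above the others. It holds under a light touch, gives only to a push of about 16 N (1 N more per 10 mm/s of speed), and stays where pushed. It bears more than 25 N. The value does not tell which stud it is.
- probe_grip (a point): Loose hand probe of 0.08 to 0.17 kg, upright in its stand. Point on its axis at mid-height of the black round handle, 22 mm across and 50 mm long. Below the handle: an aluminium collar 34 mm across, 7 mm thick (its top is 25 mm below this point), then a sprung steel stem 9 mm across, 50 mm long, with a round tip. z points up the handle.
- probe_tip (a point): The rounded lower end of the probe's stem, on its axis, 82 mm below probe_grip. The stem is sprung: pushed at the tip it slides up into the handle after 1 N, by 1 mm for every further 2 N, up to 14 mm (29 N), and springs back. In the stand the tip is hidden in the bore.
- stand_top (a point): Centre of the bore's mouth, on the top face of the grey plastic probe stand, a fixed block 75 by 75 mm, 65 mm high. The upright bore is 16 mm wide with a 3 mm chamfer, 56 mm deep. With the probe put away its collar rests on this face, the stem hangs in the bore, and probe_grip is 32 mm above this point.
- detergent_mid (a point): Bystander: white detergent bottle, 72 mm in diameter and 170 mm tall, standing loose; this point is at half its height.
- driver_grip (a point): Bystander: screwdriver lying loose on the counter; this point is on its handle.
- cup_mid (a point): Bystander: clear plastic coin cup, empty, 72 mm wide at the rim and 75 mm tall, standing loose; this point is at half its height.
- stud0 (a point): Centre of the top of a home stud at this place on the plate (-78 mm along the plate's x, -52 mm along its y), 26 mm above the counter. If the proud stud is here its top is 3 to 4 mm above this point.
- stud1 (a point): Centre of the top of a home stud at this place on the plate (-70 mm along the plate's x, +55 mm along its y), 26 mm above the counter. If the proud stud is here its top is 3 to 4 mm above this point.
- stud2 (a point): Centre of the top of a home stud at this place on the plate (+4 mm along the plate's x, +6 mm along its y), 26 mm above the counter. If the proud stud is here its top is 3 to 4 mm above this point.
- stud3 (a point): Centre of the top of a home stud at this place on the plate (+72 mm along the plate's x, -58 mm along its y), 26 mm above the counter. If the proud stud is here its top is 3 to 4 mm above this point.
- stud4 (a point): Centre of the top of a home stud at this place on the plate (+80 mm along the plate's x, +50 mm along its y), 26 mm above the counter. If the proud stud is here its top is 3 to 4 mm above this point.

How it is judged:
On the way, in this order (a step that is already met when the one before it is completed fails the run):
1. the probe is lifted clear of its stand (z of probe_tip in the frame of stand_top above 0.005 m and value of joint stud below 0.0022 m), for 0.1 s.
2. the proud stud is home, with the probe's tip on a stud and the probe upright (value of joint stud above 0.0022 m and (horizontal distance between probe_tip and stud0 below 0.012 m or horizontal distance between probe_tip and stud1 below 0.012 m or horizontal distance between probe_tip and stud2 below 0.012 m or horizontal distance between probe_tip and stud3 below 0.012 m or horizontal distance between probe_tip and stud4 below 0.012 m) and angle between probe_grip's own z axis and vertical below 0.35 rad and z of probe_tip in the frame of plate below 0.03 m), for 0.1 s.
At the end, for the whole second after the job is handed in: The proud stud is pushed in more than 2.2 mm of its 3 mm, and the probe stands released in its stand: its axis within 8 mm of the bore's, within 0.08 rad of upright, probe_grip 28 to 36 mm above the stand's top (value of joint stud above 0.0022 m and horizontal distance between probe_grip and stand_top below 0.008 m and angle between probe_grip's own z axis and vertical below 0.08 rad and z of probe_grip in the frame of stand_top between 0.028 and 0.036 m); the robot touches nothing.
It fails at once if the plate or a home stud is pressed with more than 13 N (contact force between anything else and plate above 13 N).
It fails at once if the fingers or arm press on the plate or a home stud with more than 2 N (contact force between any of the fingers, the arm and plate above 2 N).
It fails at once if the bottle is moved more than 30 mm (distance of detergent_mid from where it was at the start of the episode above 0.03 m).
It fails at once if the screwdriver is moved more than 30 mm (distance of driver_grip from where it was at the start of the episode above 0.03 m).
It fails at once if the cup is moved more than 30 mm (distance of cup_mid from where it was at the start of the episode above 0.03 m).
It also fails if it takes over 67 s, if anything falls off the work surface, if the arm or the gripper's body presses on something with over 40 N, if the wrist force passes 120 N, or if a joint passes its speed limit or range.

ROBOT

A 6-joint arm with a two-finger parallel gripper is mounted at the origin on the work surface. World frame = base frame: x ahead of the robot, y to its left, z up, the work surface at z = 0. Lengths are in m, angles in rad, forces in N, time in s.
With the tool pointing down it reaches from about 0.375 to 0.9 m from the base axis. Payload 3.1 kg.
Tool frame: the origin (TCP) lies midway between the tips of the shut fingers; the grasp point (between the pads) lies 19 mm behind it; z points along the fingers, y is the line along which they close (so a half turn about z gives the same grasp; the last joint's range is limited). The gripper opens to 85 mm and grips with 20 to 120 N. Pads are 22 mm wide; open, the fingers measure 114 mm over their backs; the gripper's body (76 mm by 85 mm) begins 54 mm behind the grasp point. The pads swing forward as they close: fully open they stand 13 mm farther back than shut.
Start: joints at [-1.298, 0.527, 1.433, -0, 1.181, -0.178], TCP at [0.272, -0.563, 0.205] pointing down, gripper open.
Joint ranges: [-3.08, 3.08], [-0.75, 2.2], [0.22, 2.44], [-1.43, 4.57], [0, 2.65], [-2.85, 2.85]. Speed limits (rad/s): [2.79, 2.79, 3.14, 3.14, 3.14, 3.14].

INTERFACE

Orientations are given as a unit quaternion [x, y, z, w].
In Python, from station import manip gives the robot as it stands. The module is installed in compiled form; this text tells all that it offers.
- The arm moves only by the tool apply_moves, never from a script. Its arguments are lists of equal length, an entry for each row: "claw": the gripper's target within -1 to 1 (fully open at 1, half-way at 0, shut at -1); "travel": the shift along the tool's x, y, z scaled (see below), a list of three; "turn": the turn, a rotation vector about the tool's x, y, z scaled (see below), a list of three. In form: {"claw": [claw, ...], "travel": [[dx, dy, dz], ...], "turn": [[rx, ry, rz], ...]}. A call has 1 to 5 rows; each row is the pose to reach, as a shift and turn from the pose commanded when the call began, along the tool's axes at that moment, turning the shorter way round; what a row does not reach only later rows make up. The controller multiplies each number of a shift by 800 mm and each number of a turn by 180 degrees. A row lasts 1/12 s, in which the tool goes at most 41.7 mm and 7.16 degrees, less where a joint would pass 70% of its speed; a pose out of reach is approached as far as the arm can. A call with a number of a shift or a turn outside -1 to 1 is refused whole. A call with a gripper value outside its range is refused whole. The fingers move at their own pace and stop on an object; "newtons" is the grip in N (left out, the last holds). Time passes only in rows, so rows that repeat a pose let the fingers close. It gives the time, the measured TCP pose, the force, the opening and the grip force at its end, in the units of the state.
- manip.sense(): the state, without advancing time (a new reading comes with each control period).
- manip.snapshot(name): name is "side" or "top"; returns a dict with "pixels" (480x640x3 uint8, red, green, blue), "depth" (480x640 float32, m along the optical axis (not along the pixel's ray), 0 where there is no reading), "intrinsics" (3x3 intrinsics, pixels), "R" (3x3) and "t" (3): a world point X has camera coordinates R X + t. Camera axes: x right, y down, z forward; pixel columns grow to the right and rows downward; lengths in m; the calibration is good to about 2 mm. A picture is of the moment at which its call begins.
- manip.sign_off(): hands the job in; it is judged then, once.
The state is a dict: "t": time; "q": joint angles; "qd": joint speeds; "tau": joint torques, N m; "tcp_pos": TCP position; "tool_rot": TCP orientation; "force": force on the tool from outside, world axes, zero at the start; "ft_torque": the same for the moment, N m; "finger_gap": opening from 0.0 (shut) to 1.0 (fully open); "gripper_force": force on a finger pad.
Only numpy, scipy, OpenCV 4.12 (cv2) and the standard library are available. Lean on these libraries where they do the work, as an engineer would, in place of code of your own. Each camera call takes 0.05 s, during which the arm holds its last target. There are 200 camera calls.

## Working session

There is one attempt and no reset: what is moved stays moved. The work goes in short steps, Python scripts to look and compute and a tool call to move; the robot and the scene stay as the last step left them, time stands still between calls to the robot, and variables do not carry over. Pictures are saved under pics/ and viewed, at most 10 in all, crops included, and the job is handed in when it is done.

Besides the shell and the picture viewer there is one more tool, called after "Call:" by a JSON object that holds its "method" and its "body". apply_moves: Moves the arm, as the interface text tells. Shifts and turns lie within -1 to 1; 1 stands for 800 mm of shift or 180 degrees of turn. Its arguments: {"type":"object","properties":{"claw":{"type":"array","items":{"type":"number"}},"travel":{"type":"array","items":{"type":"array","items":{"type":"number"}}},"turn":{"type":"array","items":{"type":"array","items":{"type":"number"}}},"newtons":{"type":"number"}},"required":["claw","travel","turn"]}

```bash
mkdir -p pics; python3 - <<'E'
from station import manip
import cv2,numpy as np
s=manip.sense();print({k:np.round(v,4) for k,v in s.items()})
for n in("top","side"):
    d=manip.snapshot(n);np.savez(n+".npz",**d);cv2.imwrite(f"pics/{n}0.png",d["pixels"][:,:,::-1])
    print(n,d["intrinsics"],-d["R"].T@d["t"],d["R"])
E
```

```text
{'t': np.float64(0.0), 'q': array([-1.2985,  0.5285,  1.4339, -0.    ,  1.1814, -0.1785]), 'qd': array([-0.0006, -0.0008,  0.0004,  0.0014,  0.0002, -0.0023]), 'tau': array([-1.60000e-03, -4.42359e+01, -1.78025e+01, -3.00000e-04,
        8.40000e-03, -0.00000e+00]), 'tcp_pos': array([ 0.2721, -0.5618,  0.2035]), 'tool_rot': array([ 9.747e-01,  2.235e-01, -1.000e-04, -1.100e-03]), 'force': array([ 1.166 ,  0.2806, -0.7   ]), 'ft_torque': array([ 0.0051, -0.007 , -0.0036]), 'gripper_force': np.float64(0.0), 'finger_gap': np.float64(0.9984)}
top [[458.50446892   0.         319.77286271]
 [  0.         458.50446892 239.66675301]
 [  0.           0.           1.        ]] [ 0.48925322 -0.007185    1.30123327] [[ 0.02313107 -0.99962446  0.01469319]
 [-0.99600124 -0.02431085 -0.08596809]
 [ 0.08629301 -0.01264591 -0.99618954]]
side [[588.50180729   0.         315.03652354]
 [  0.         588.50180729 235.88053751]
 [  0.           0.           1.        ]] [0.19258124 0.83978126 0.98716405] [[-0.90809706 -0.4186333  -0.01029059]
 [-0.28258459  0.63074609 -0.72270694]
 [ 0.30903994 -0.65338008 -0.69107799]]
```

View pics/top0.png

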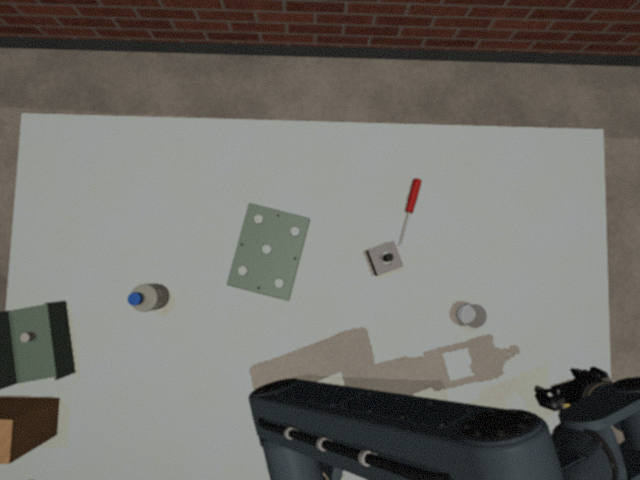

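View pics/side0.png

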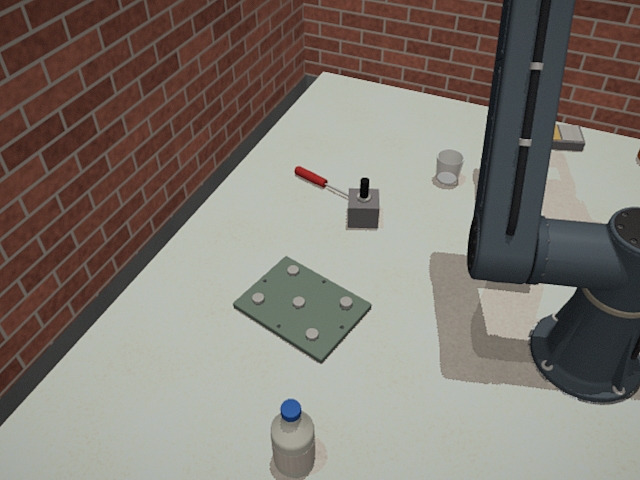

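The top view shows the plate at about (268,251) with five pale studs. The stand is at (384,258) with the black handle at (388,257), the screwdriver at (413,195), the cup at (465,314) and the bottle at (147,297). The side view shows the same layout, with the stand at (364,208) and the plate at (302,306).

```bash
cat >h.py <<'E'
import numpy as np,cv2,itertools
S=np.array([[-78,-52],[-70,55],[4,6],[72,-58],[80,50]])/1000.
def ray(d,uv,z):
    K,R,t=d["intrinsics"],d["R"],d["t"];c=-R.T@t
    r=R.T@np.linalg.solve(K,[uv[0],uv[1],1]);return c+r*(z-c[2])/r[2]
def cloud(d):
    K,R,t=d["intrinsics"],d["R"],d["t"];z=d["depth"];v,u=np.mgrid[:480,:640]
    p=np.stack([(u-K[0,2])/K[0,0]*z,(v-K[1,2])/K[1,1]*z,z],-1);return (p-t)@R
def fit2(P,Q):
    a,b=P.mean(0),Q.mean(0);U,_,V=np.linalg.svd((P-a).T@(Q-b));D=np.diag([1,np.linalg.det((U@V).T)])
    R=V.T@D@U.T;return R,b-R@a,np.linalg.norm(P@R.T+b-R@a-Q,axis=1)
E
python3 - <<'E'
from h import *
B={"top":[(227,203),(310,300)],"side":[(234,255),(372,358)]}
for n in B:
    d=np.load(n+".npz");(u0,v0),(u1,v1)=B[n];im=d["pixels"].astype(int)
    W=cloud(d);X=W.reshape(-1,3);m0=d["depth"].ravel()>0
    # studs: low saturation within hull of green
    g=((im[...,1]-im[...,0]>12)).astype(np.uint8);box=np.zeros_like(g);box[v0:v1,u0:u1]=1;g*=box
    hull=cv2.convexHull(cv2.findNonZero(cv2.morphologyEx(g,cv2.MORPH_OPEN,np.ones((3,3)))));M=np.zeros_like(g);cv2.fillConvexPoly(M,hull,1)
    M=cv2.erode(M,np.ones((5,5)));m=((im[...,1]-im[...,0]<10)&(im.sum(2)>330)&(M>0)).astype(np.uint8)
    k,_,st,ce=cv2.connectedComponentsWithStats(m);i=[j for j in range(1,k) if st[j,4]>25]
    print(n,[(np.round(ce[j],1),st[j,4]) for j in i])
    C=np.array([ray(d,ce[j],.026)[:2] for j in i])
    if len(C)==5:
        best=min(((fit2(S,C[list(p)]),p) for p in itertools.permutations(range(5))),key=lambda b:b[0][2].sum())
        (R,t,e),p=best;print("plate",t,np.degrees(np.arctan2(R[1,0],R[0,0])),"err",e);print((S@R.T+t).round(4))
        for q in p:
            v,u=np.round(ce[i[q]][::-1]).astype(int);print(W[v-2:v+3,u-2:u+3,2].mean().round(4),end=" ")
        print()
    # stand
    for lo,hi in((.055,.075),(.1,.14)):
        k=m0&(X[:,2]>lo)&(X[:,2]<hi)&(abs(X[:,0]-.45)<.15)&(abs(X[:,1]+.17)<.1);Q=X[k]
        if len(Q)>5: r=cv2.minAreaRect(Q[:,:2].astype(np.float32)*1000);print("z",lo,len(Q),np.median(Q,0).round(4),r,np.median(Q[:,2]))
    for nm,c in(("driver",dict(top=(413,195),side=(311,177))),("cup",dict(top=(465,314),side=(448,170))),("bot",dict(top=(147,297),side=(293,440)))):
        print(nm,W[c[n][1],c[n][0]].round(3))
E
```

```text
Traceback (most recent call last):
cv2.error: OpenCV(4.12.0) /io/opencv/modules/imgproc/src/convhull.cpp:143: error: (-215:Assertion failed) total >= 0 && (depth == CV_32F || depth == CV_32S) in function 'convexHull'
```

```bash
python3 - <<'E'
from h import *
for n,l in(("top",[(245,230),(275,270),(266,249),(258,219),(330,250)]),("side",[(275,290),(320,320),(299,302),(346,302),(400,300)])):
    im=np.load(n+".npz")["pixels"]
    print([im[v,u] for u,v in l])
E
```

```text
[array([100, 111,  99], dtype=uint8), array([111, 122, 107], dtype=uint8), array([153, 156, 149], dtype=uint8), array([153, 156, 147], dtype=uint8), array([156, 160, 156], dtype=uint8)]
[array([104, 119, 104], dtype=uint8), array([105, 121, 106], dtype=uint8), array([164, 161, 155], dtype=uint8), array([163, 161, 154], dtype=uint8), array([185, 190, 178], dtype=uint8)]
```

```bash
cat > m.py <<'E'
from h import *
B={"top":[(225,200),(313,303)],"side":[(232,252),(374,362)]}
for n in B:
    d=np.load(n+".npz");(u0,v0),(u1,v1)=B[n];im=d["pixels"].astype(int)
    W=cloud(d);X=W.reshape(-1,3);m0=d["depth"].ravel()>0
    g=((im[...,1]-im[...,0]>7)&(im[...,1]<135)).astype(np.uint8);box=np.zeros_like(g);box[v0:v1,u0:u1]=1;g*=box
    g=cv2.morphologyEx(g,cv2.MORPH_OPEN,np.ones((3,3)))
    hull=cv2.convexHull(cv2.findNonZero(g));M=np.zeros_like(g);cv2.fillConvexPoly(M,hull,1)
    M=cv2.erode(M,np.ones((5,5)));m=((im[...,1]-im[...,0]<7)&(im.sum(2)>405)&(M>0)).astype(np.uint8)
    k,_,st,ce=cv2.connectedComponentsWithStats(m);i=[j for j in range(1,k) if st[j,4]>25]
    print(n,[(np.round(ce[j],1),st[j,4]) for j in i])
    C=np.array([ray(d,ce[j],.026)[:2] for j in i])
    if len(C)==5:
        best=min(((fit2(S,C[list(p)]),p) for p in itertools.permutations(range(5))),key=lambda b:b[0][2].sum())
        (R,t,e),p=best;print("plate",t,np.degrees(np.arctan2(R[1,0],R[0,0])),"err",e);print((S@R.T+t).round(4))
        for q in p:
            v,u=np.round(ce[i[q]][::-1]).astype(int);print(W[v-2:v+3,u-2:u+3,2].mean().round(4),end=" ")
        print()
    for lo,hi in((.055,.075),(.1,.14)):
        k=m0&(X[:,2]>lo)&(X[:,2]<hi)&(abs(X[:,0]-.45)<.15)&(abs(X[:,1]+.17)<.1);Q=X[k]
        if len(Q)>5: r=cv2.minAreaRect(Q[:,:2].astype(np.float32)*1000);print("z",lo,len(Q),np.median(Q,0).round(4),r)
    for nm,c in(("driver",dict(top=(413,195),side=(311,177))),("cup",dict(top=(465,314),side=(448,170))),("bot",dict(top=(147,297),side=(293,440)))):
        print(nm,W[c[n][1],c[n][0]].round(3))
E
python3 m.py
```

```text
top [(array([258. , 218.5]), np.int32(50)), (array([294.5, 230.8]), np.int32(55)), (array([266. , 248.7]), np.int32(57)), (array([242.1, 270.2]), np.int32(56)), (array([278.5, 282.8]), np.int32(57))]
plate [0.56550748 0.12053939] -13.175269951886042 err [0.0005615  0.00036157 0.00018433 0.00042197 0.0002417 ]
[[0.4777 0.0877]
 [0.5099 0.19  ]
 [0.5708 0.1255]
 [0.6224 0.0477]
 [0.6548 0.151 ]]
0.0297 0.0257 0.0257 0.0253 0.025 
z 0.055 702 [ 0.5507 -0.1977  0.0647] ((552.4786376953125, -201.10031127929688), (74.76626586914062, 76.02960205078125), 21.506912231445312)
z 0.1 61 [ 0.5512 -0.1993  0.1207] ((552.3046264648438, -200.27328491210938), (19.517126083374023, 18.739622116088867), 82.11572265625)
driver [ 0.733 -0.284  0.026]
cup [ 0.402 -0.438  0.001]
bot [0.435 0.41  0.132]
side [(array([292.5, 268.8]), np.int32(74)), (array([257.7, 296.8]), np.int32(85)), (array([298.4, 300.6]), np.int32(88)), (array([345.8, 300.8]), np.int32(88)), (array([311.6, 332.5]), np.int32(99))]
plate [0.56660941 0.12041072] -12.415361313338554 err [1.45619876e-03 1.13694802e-03 6.38813148e-04 6.35681778e-04
 7.33461333e-05]
[[0.4793 0.0864]
 [0.5101 0.1892]
 [0.5718 0.1254]
 [0.6245 0.0483]
 [0.6555 0.152 ]]
0.0306 0.0258 0.0268 0.0647 0.0266 
z 0.055 634 [ 0.5453 -0.1896  0.0659] ((551.6051025390625, -201.212890625), (73.9839096069336, 82.20220184326172), 22.100772857666016)
z 0.1 105 [ 0.5504 -0.1956  0.1179] ((551.581787109375, -200.1247100830078), (20.29635238647461, 23.305805206298828), 18.403743743896484)
driver [ 0.73  -0.277  0.019]
cup [ 0.399 -0.407  0.055]
bot [0.419 0.452 0.117]
```

Both cameras agree on the plate pose and the stand, and the heights check out. Depth hints that stud0 is the high one, which touching will confirm. Next I move above the stand.

Call:
{"method": "apply_moves", "body": {"claw": [1,1,1,1,1], "travel": [[0.1706,-0.0847,0],[0.1706,-0.0847,0],[0.1706,-0.0847,0],[0.1706,-0.0847,0],[0.1706,-0.0847,0]], "turn": [[0,0,0],[0,0,0],[0,0,0],[0,0,0],[0,0,0]], "newtons": 100}}

```text
t: 0.52
tcp_pos: [0.3679, -0.4362, 0.2039]
tool_rot: [0.974, 0.226, 0.0, -0.002]
force: [-0.2, -0.1, 0.3]
finger_gap: 1.001
gripper_force: 0.0
```

Call:
{"method": "apply_moves", "body": {"claw": [1,1,1,1,1], "travel": [[0.1706,-0.0847,0],[0.1706,-0.0847,0],[0.1706,-0.0847,0],[0.1706,-0.0847,0],[0.1706,-0.0847,0]], "turn": [[0,0,0],[0,0,0],[0,0,0],[0,0,0],[0,0,0]]}}

```text
t: 0.93
tcp_pos: [0.4611, -0.3172, 0.2042]
tool_rot: [0.974, 0.226, 0.0, -0.001]
force: [0.1, -0.8, -0.5]
finger_gap: 0.998
gripper_force: 0.0
```

Call:
{"method": "apply_moves", "body": {"claw": [1,1,1,1,1], "travel": [[0.1706,-0.0847,0],[0.1706,-0.0847,0],[0.1706,-0.0847,0],[0.1706,-0.0847,0],[0.1706,-0.0847,0]], "turn": [[0,0,0.1435],[0,0,0.1435],[0,0,0.1435],[0,0,0.1435],[0,0,0.1435]]}}

```text
t: 1.35
tcp_pos: [0.5553, -0.1969, 0.2043]
tool_rot: [1.0, 0.001, 0.001, -0.001]
force: [-0.7, 1.0, -0.3]
finger_gap: 1.002
gripper_force: 0.0
```

Call:
{"method": "apply_moves", "body": {"claw": [1,1,1,1,1], "travel": [[-0.0041,0.0045,0.04],[-0.0041,0.0045,0.09],[-0.0041,0.0045,0.13],[-0.0041,0.0045,0.153],[-0.0041,0.0045,0.153]], "turn": [[0,0,0],[0,0,0],[0,0,0],[0,0,0],[0,0,0]]}}

```text
t: 1.77
tcp_pos: [0.5453, -0.2042, 0.0774]
tool_rot: [1.0, -0.0, -0.004, -0.002]
force: [-0.2, 0.7, -0.5]
finger_gap: 0.999
gripper_force: 0.0
```

Call:
{"method": "apply_moves", "body": {"claw": [1,1], "travel": [[0,0,0],[0,0,0]], "turn": [[0,0,0],[0,0,0]]}}

```text
t: 1.93
tcp_pos: [0.5498, -0.2062, 0.0832]
tool_rot: [1.0, -0.0, 0.001, 0.001]
force: [1.1, -0.1, 0.2]
finger_gap: 0.997
gripper_force: 0.0
```

```bash
python3 - <<'E'
from station import manip
import cv2,numpy as np
im=[]
for n,(u,v) in(("top",(388,257)),("side",(364,195))):
    d=manip.snapshot(n);im.append(cv2.resize(d["pixels"][v-60:v+60,u-50:u+50,::-1],(400,480),interpolation=cv2.INTER_CUBIC))
cv2.imwrite("pics/grasp1.png",np.hstack(im))
E
```

```text
(no output)
```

View pics/grasp1.png

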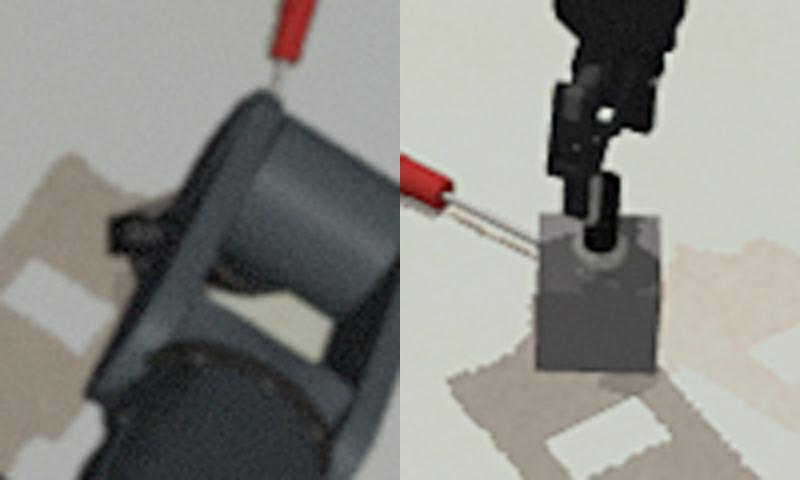

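The side crop shows the gripper over the handle at about (600,205), with one finger behind it. The top view is blocked by the arm. I'll let the arm settle and read the pose.

Call:
{"method": "apply_moves", "body": {"claw": [1,1,1,1], "travel": [[0,0,0],[0,0,0],[0,0,0],[0,0,0]], "turn": [[0,0,0],[0,0,0],[0,0,0],[0,0,0]]}}

```text
t: 2.37
tcp_pos: [0.5493, -0.2048, 0.0827]
tool_rot: [1.0, 0.0, 0.0, 0.0]
force: [0.2, 0.1, 0.1]
finger_gap: 1.003
gripper_force: 0.0
```

Call:
{"method": "apply_moves", "body": {"claw": [1,1,1,-1,-1], "travel": [[0.0034,-0.0054,0],[0.0034,-0.0054,0],[0.0034,-0.0054,0],[0.0034,-0.0054,0],[0.0034,-0.0054,0]], "turn": [[0,0,0],[0,0,0],[0,0,0],[0,0,0],[0,0,0]], "newtons": 100}}

```text
t: 2.78
tcp_pos: [0.5517, -0.2004, 0.082]
tool_rot: [1.0, 0.0, -0.0, -0.0]
force: [0.2, 0.2, -1.0]
finger_gap: 0.749
gripper_force: 0.0
```

Call:
{"method": "apply_moves", "body": {"claw": [-1,-1,-1,-1,-1], "travel": [[0,0,0],[0,0,0],[0,0,0],[0,0,0],[0,0,0]], "turn": [[0,0,0],[0,0,0],[0,0,0],[0,0,0],[0,0,0]]}}

```text
t: 3.2
tcp_pos: [0.5519, -0.2009, 0.0825]
tool_rot: [1.0, 0.0, 0.0, 0.0]
force: [-0.3, -1.2, 1.6]
finger_gap: 0.208
gripper_force: 97.9
```

Call:
{"method": "apply_moves", "body": {"claw": [-1,-1,-1,-1,-1], "travel": [[0,0,0],[0,0,0],[0,0,0],[0,0,0],[0,0,0]], "turn": [[0,0,0],[0,0,0],[0,0,0],[0,0,0],[0,0,0]]}}

```text
t: 3.62
tcp_pos: [0.552, -0.2009, 0.0825]
tool_rot: [1.0, 0.0, 0.0, 0.0]
force: [-1.2, -2.0, 3.6]
finger_gap: 0.212
gripper_force: 98.1
```

Call:
{"method": "apply_moves", "body": {"claw": [-1,-1,-1,-1,-1], "travel": [[0,0,-0.02],[0,0,-0.05],[0,0,-0.08],[0,0,-0.11],[0,0,-0.14]], "turn": [[0,0,0],[0,0,0],[0,0,0],[0,0,0],[0,0,0]]}}

```text
t: 4.03
tcp_pos: [0.5509, -0.1994, 0.194]
tool_rot: [1.0, -0.0, -0.001, -0.001]
force: [-0.9, -0.6, -2.3]
finger_gap: 0.206
gripper_force: 98.1
```

Call:
{"method": "apply_moves", "body": {"claw": [-1,-1,-1,-1,-1], "travel": [[0,0,0],[0,0,0],[0,0,0],[0,0,0],[0,0,0]], "turn": [[0,0,0],[0,0,0],[0,0,0],[0,0,0],[0,0,0]]}}

```text
t: 4.45
tcp_pos: [0.5506, -0.1997, 0.1922]
tool_rot: [1.0, -0.0, -0.002, -0.001]
force: [-0.0, -0.3, -0.7]
finger_gap: 0.207
gripper_force: 98.1
```

Call:
{"method": "apply_moves", "body": {"claw": [-1,-1,-1,-1,-1], "travel": [[-0.01,-0.04,0],[-0.02,-0.08,0],[-0.03,-0.12,0],[-0.0463,-0.16,0],[-0.0463,-0.18,0]], "turn": [[0,0,0],[0,0,0],[0,0,0],[0,0,0],[0,0,0]]}}

```text
t: 4.87
tcp_pos: [0.5102, -0.0524, 0.1925]
tool_rot: [1.0, 0.001, -0.004, -0.002]
force: [-0.2, 0.3, -1.3]
finger_gap: 0.208
gripper_force: 98.3
```

Call:
{"method": "apply_moves", "body": {"claw": [-1,-1,-1,-1,-1], "travel": [[-0.01,-0.04,0],[-0.02,-0.08,0],[-0.03,-0.12,0],[-0.0463,-0.16,0],[-0.0463,-0.18,0]], "turn": [[0,0,0],[0,0,0],[0,0,0],[0,0,0],[0,0,0]]}}

```text
t: 5.28
tcp_pos: [0.4732, 0.0907, 0.1928]
tool_rot: [1.0, 0.001, -0.003, -0.001]
force: [0.2, 0.5, -2.2]
finger_gap: 0.209
gripper_force: 98.3
```

Call:
{"method": "apply_moves", "body": {"claw": [-1,-1,-1,-1,-1], "travel": [[0,0,0],[0,0,0],[0,0,0],[0,0,0],[0,0,0]], "turn": [[0,0,0],[0,0,0],[0,0,0],[0,0,0],[0,0,0]]}}

```text
t: 5.7
tcp_pos: [0.478, 0.0865, 0.1939]
tool_rot: [1.0, -0.001, -0.0, 0.0]
force: [0.6, -0.8, -1.6]
finger_gap: 0.202
gripper_force: 98.3
```

```bash
python3 - <<'E'
from station import manip
import cv2,numpy as np
s=manip.sense();print(s["tcp_pos"],s["force"])
d=manip.snapshot("side");cv2.imwrite("pics/held.png",cv2.resize(d["pixels"][160:370,220:440,::-1],(628,600),interpolation=cv2.INTER_CUBIC));np.savez("held.npz",**d)
E
```

```text
[0.47804301 0.08650078 0.19391647] [ 0.55259798 -0.8472044  -1.57063834]
```

View pics/held.png

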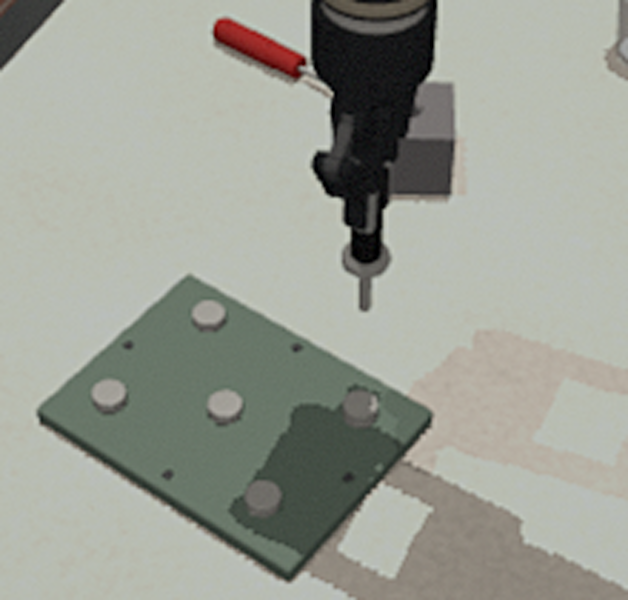

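The crop shows the probe held upright. Its tip at about (364,308) agrees with the predicted tip point, and stud0 is below it at (360,406). Now I descend gently.

Call:
{"method": "apply_moves", "body": {"claw": [-1,-1,-1,-1,-1], "travel": [[0,-0.0005,0.03],[0,-0.0005,0.06],[0,-0.0005,0.08],[0,-0.0005,0.095],[0,-0.0005,0.1]], "turn": [[0,0,0],[0,0,0],[0,0,0],[0,0,0],[0,0,0]]}}

```text
t: 6.17
tcp_pos: [0.4766, 0.0872, 0.1123]
tool_rot: [1.0, -0.001, -0.002, -0.0]
force: [-0.4, -0.6, -0.9]
finger_gap: 0.208
gripper_force: 98.3
```

Call:
{"method": "apply_moves", "body": {"claw": [-1,-1,-1,-1,-1], "travel": [[0,0,0],[0,0,0],[0,0,0],[0,0,0],[0,0,0]], "turn": [[0,0,0],[0,0,0],[0,0,0],[0,0,0],[0,0,0]]}}

```text
t: 6.58
tcp_pos: [0.4782, 0.0879, 0.1149]
tool_rot: [1.0, -0.0, 0.001, 0.0]
force: [-0.1, 0.4, -0.5]
finger_gap: 0.208
gripper_force: 98.3
```

Call:
{"method": "apply_moves", "body": {"claw": [-1,-1,-1,-1,-1], "travel": [[0,0,0.005],[0,0,0.01],[0,0,0.0125],[0,0,0.015],[0,0,0.0163]], "turn": [[0,0,0],[0,0,0],[0,0,0],[0,0,0],[0,0,0]]}}

```text
t: 7.0
tcp_pos: [0.4774, 0.088, 0.1006]
tool_rot: [1.0, -0.0, -0.0, -0.0]
force: [0.2, 0.2, -2.0]
finger_gap: 0.207
gripper_force: 98.3
```

Call:
{"method": "apply_moves", "body": {"claw": [-1,-1,-1,-1,-1], "travel": [[0,0,0],[0,0,0],[0,0,0],[0,0,0],[0,0,0]], "turn": [[0,0,0],[0,0,0],[0,0,0],[0,0,0],[0,0,0]]}}

```text
t: 7.42
tcp_pos: [0.4778, 0.088, 0.1012]
tool_rot: [1.0, 0.0, 0.0, 0.0]
force: [0.7, 0.1, -0.9]
finger_gap: 0.209
gripper_force: 98.3
```

Call:
{"method": "apply_moves", "body": {"claw": [-1,-1,-1,-1,-1], "travel": [[0,0,0.002],[0,0,0.004],[0,0,0.005],[0,0,0.005],[0,0,0.005]], "turn": [[0,0,0],[0,0,0],[0,0,0],[0,0,0],[0,0,0]]}}

```text
t: 7.83
tcp_pos: [0.4776, 0.088, 0.097]
tool_rot: [1.0, -0.0, -0.0, -0.0]
force: [-0.2, 0.4, -0.7]
finger_gap: 0.211
gripper_force: 98.3
```

Call:
{"method": "apply_moves", "body": {"claw": [-1,-1,-1,-1,-1], "travel": [[0,0,0.001],[0,0,0.0025],[0,0,0.0025],[0,0,0.0025],[0,0,0.0025]], "turn": [[0,0,0],[0,0,0],[0,0,0],[0,0,0],[0,0,0]]}}

```text
t: 8.25
tcp_pos: [0.4779, 0.0879, 0.0953]
tool_rot: [1.0, 0.0, 0.0, 0.0]
force: [0.6, -0.6, 2.9]
finger_gap: 0.209
gripper_force: 98.5
```

Call:
{"method": "apply_moves", "body": {"claw": [-1,-1,-1,-1,-1], "travel": [[0,0,0.001],[0,0,0.002],[0,0,0.002],[0,0,0.002],[0,0,0.002]], "turn": [[0,0,0],[0,0,0],[0,0,0],[0,0,0],[0,0,0]]}}

```text
t: 8.67
tcp_pos: [0.478, 0.0879, 0.0938]
tool_rot: [1.0, -0.0, 0.0, 0.0]
force: [-0.7, 0.5, 5.8]
finger_gap: 0.206
gripper_force: 98.9
```

On stud0, contact came at TCP z≈0.0968, which puts its top at about 0.0293. I'll touch stud2 at the same heights for comparison.

Call:
{"method": "apply_moves", "body": {"claw": [-1,-1,-1,-1,-1], "travel": [[0,0,-0.012],[0,0,-0.025],[0.035,-0.015,-0.025],[0.075,-0.03,-0.025],[0.1165,-0.0469,-0.025]], "turn": [[0,0,0],[0,0,0],[0,0,0],[0,0,0],[0,0,0]]}}

```text
t: 9.08
tcp_pos: [0.5708, 0.1257, 0.1139]
tool_rot: [1.0, -0.0, -0.001, 0.0]
force: [1.1, -0.4, -1.5]
finger_gap: 0.209
gripper_force: 98.4
```

Call:
{"method": "apply_moves", "body": {"claw": [-1,-1,-1,-1,-1], "travel": [[0,0,0],[0,0,0],[0,0,0],[0,0,0],[0,0,0]], "turn": [[0,0,0],[0,0,0],[0,0,0],[0,0,0],[0,0,0]]}}

```text
t: 9.5
tcp_pos: [0.5691, 0.1252, 0.1132]
tool_rot: [1.0, -0.0, -0.001, 0.0]
force: [-0.5, -1.2, -1.7]
finger_gap: 0.207
gripper_force: 98.4
```

Call:
{"method": "apply_moves", "body": {"claw": [-1,-1,-1,-1,-1], "travel": [[0,0,0.006],[0,0,0.012],[0,0,0.017],[0,0,0.021],[0,0,0.023]], "turn": [[0,0,0],[0,0,0],[0,0,0],[0,0,0],[0,0,0]]}}

```text
t: 9.92
tcp_pos: [0.5703, 0.1254, 0.0942]
tool_rot: [1.0, -0.0, -0.001, 0.0]
force: [-0.2, 0.5, -1.5]
finger_gap: 0.207
gripper_force: 98.4
```

Call:
{"method": "apply_moves", "body": {"claw": [-1,-1,-1,-1,-1], "travel": [[0,0,0.002],[0,0,0.002],[0,0,0.002],[0,0,0.002],[0,0,0.002]], "turn": [[0,0,0],[0,0,0],[0,0,0],[0,0,0],[0,0,0]]}}

```text
t: 10.33
tcp_pos: [0.571, 0.1255, 0.0936]
tool_rot: [1.0, -0.0, 0.0, -0.0]
force: [-0.0, 0.0, -0.5]
finger_gap: 0.202
gripper_force: 98.4
```

Call:
{"method": "apply_moves", "body": {"claw": [-1,-1,-1,-1,-1], "travel": [[0,0,0.001],[0,0,0.002],[0,0,0.003],[0,0,0.003],[0,0,0.003]], "turn": [[0,0,0],[0,0,0],[0,0,0],[0,0,0],[0,0,0]]}}

```text
t: 10.75
tcp_pos: [0.5713, 0.1255, 0.0915]
tool_rot: [1.0, -0.0, 0.001, -0.0]
force: [-0.5, -0.2, 3.1]
finger_gap: 0.207
gripper_force: 98.6
```

Call:
{"method": "apply_moves", "body": {"claw": [-1,-1,-1], "travel": [[0,0,0],[0,0,0],[0,0,0]], "turn": [[0,0,0],[0,0,0],[0,0,0]]}}

```text
t: 11.0
tcp_pos: [0.5711, 0.1254, 0.0913]
tool_rot: [1.0, -0.0, 0.0, -0.0]
force: [-0.8, -0.3, 3.5]
finger_gap: 0.209
gripper_force: 98.6
```

stud2 contacts at about 0.0930, so it is 3.8 mm lower than stud0, which confirms stud0 is proud. I return there and press.

Call:
{"method": "apply_moves", "body": {"claw": [-1,-1,-1,-1,-1], "travel": [[0,0,-0.015],[0,0,-0.0275],[-0.035,0.015,-0.0275],[-0.075,0.03,-0.0275],[-0.1165,0.0469,-0.0275]], "turn": [[0,0,0],[0,0,0],[0,0,0],[0,0,0],[0,0,0]]}}

```text
t: 11.42
tcp_pos: [0.4772, 0.0878, 0.1132]
tool_rot: [1.0, 0.0, 0.001, 0.0]
force: [-1.0, -1.1, -0.6]
finger_gap: 0.21
gripper_force: 98.3
```

Call:
{"method": "apply_moves", "body": {"claw": [-1,-1,-1,-1,-1], "travel": [[0,0,0],[0,0,0],[0,0,0],[0,0,0],[0,0,0]], "turn": [[0,0,0],[0,0,0],[0,0,0],[0,0,0],[0,0,0]]}}

```text
t: 11.83
tcp_pos: [0.4794, 0.0881, 0.1133]
tool_rot: [1.0, 0.0, 0.001, 0.0]
force: [1.1, -0.2, -0.9]
finger_gap: 0.203
gripper_force: 98.4
```

Call:
{"method": "apply_moves", "body": {"claw": [-1,-1,-1,-1,-1], "travel": [[0,0,0.006],[0,0,0.012],[0,0,0.017],[0,0,0.021],[0,0,0.025]], "turn": [[0,0,0],[0,0,0],[0,0,0],[0,0,0],[0,0,0]]}}

```text
t: 12.25
tcp_pos: [0.478, 0.088, 0.0928]
tool_rot: [1.0, 0.0, 0.0, 0.0]
force: [-0.7, 1.1, 7.6]
finger_gap: 0.212
gripper_force: 99.1
```

Call:
{"method": "apply_moves", "body": {"claw": [-1,-1,-1,-1,-1], "travel": [[0,0,0.002],[0,0,0.004],[0,0,0.005],[0,0,0.006],[0,0,0.006]], "turn": [[0,0,0],[0,0,0],[0,0,0],[0,0,0],[0,0,0]]}}

```text
t: 12.67
tcp_pos: [0.4792, 0.0879, 0.0896]
tool_rot: [1.0, -0.0, 0.002, 0.0]
force: [-0.3, 1.4, 12.0]
finger_gap: 0.203
gripper_force: 99.7
```

Call:
{"method": "apply_moves", "body": {"claw": [-1,-1,-1,-1,-1], "travel": [[0,0,0.001],[0,0,0.002],[0,0,0.003],[0,0,0.004],[0,0,0.004]], "turn": [[0,0,0],[0,0,0],[0,0,0],[0,0,0],[0,0,0]]}}

```text
t: 13.08
tcp_pos: [0.4793, 0.0879, 0.0866]
tool_rot: [1.0, -0.0, 0.002, 0.0]
force: [-0.8, 0.2, 13.4]
finger_gap: 0.205
gripper_force: 99.8
```

Call:
{"method": "apply_moves", "body": {"claw": [-1,-1,-1,-1,-1], "travel": [[0,0,0.001],[0,0,0.002],[0,0,0.003],[0,0,0.003],[0,0,0.003]], "turn": [[0,0,0],[0,0,0],[0,0,0],[0,0,0],[0,0,0]]}}

```text
t: 13.5
tcp_pos: [0.4798, 0.0879, 0.0847]
tool_rot: [1.0, 0.0, 0.002, 0.0]
force: [-1.1, -0.1, 16.1]
finger_gap: 0.208
gripper_force: 100.2
```

Call:
{"method": "apply_moves", "body": {"claw": [-1,-1,-1,-1,-1], "travel": [[0,0,0.001],[0,0,0.002],[0,0,0.003],[0,0,0.003],[0,0,0.003]], "turn": [[0,0,0],[0,0,0],[0,0,0],[0,0,0],[0,0,0]]}}

```text
t: 13.92
tcp_pos: [0.4802, 0.0879, 0.0828]
tool_rot: [1.0, 0.0, 0.003, 0.0]
force: [-1.2, -0.1, 20.0]
finger_gap: 0.212
gripper_force: 100.7
```

Call:
{"method": "apply_moves", "body": {"claw": [-1,-1,-1], "travel": [[0,0,0],[0,0,0],[0,0,0]], "turn": [[0,0,0],[0,0,0],[0,0,0]]}}

```text
t: 14.17
tcp_pos: [0.4802, 0.0879, 0.0829]
tool_rot: [1.0, 0.0, 0.003, 0.0]
force: [-1.3, 0.1, 19.4]
finger_gap: 0.209
gripper_force: 100.7
```

Call:
{"method": "apply_moves", "body": {"claw": [-1,-1,-1,-1,-1], "travel": [[0,0,0.001],[0,0,0.0015],[0,0,0.0015],[0,0,0.0015],[0,0,0.0015]], "turn": [[0,0,0],[0,0,0],[0,0,0],[0,0,0],[0,0,0]]}}

```text
t: 14.58
tcp_pos: [0.4805, 0.0879, 0.0819]
tool_rot: [1.0, 0.0, 0.003, 0.0]
force: [-1.3, 1.1, 21.4]
finger_gap: 0.205
gripper_force: 100.9
```

Call:
{"method": "apply_moves", "body": {"claw": [-1,-1,-1,-1,-1], "travel": [[0,0,-0.005],[0,0,-0.012],[0,0,-0.012],[0,0,-0.012],[0,0,-0.012]], "turn": [[0,0,0],[0,0,0],[0,0,0],[0,0,0],[0,0,0]]}}

```text
t: 15.0
tcp_pos: [0.4786, 0.088, 0.0897]
tool_rot: [1.0, -0.0, 0.001, -0.0]
force: [-0.7, 1.0, 7.8]
finger_gap: 0.209
gripper_force: 99.5
```

Call:
{"method": "apply_moves", "body": {"claw": [-1,-1], "travel": [[0,0,0],[0,0,0]], "turn": [[0,0,0],[0,0,0]]}}

```text
t: 15.17
tcp_pos: [0.4787, 0.088, 0.0896]
tool_rot: [1.0, -0.0, 0.001, -0.0]
force: [-0.0, -0.2, 8.0]
finger_gap: 0.207
gripper_force: 99.5
```

The stud top has dropped by about 3.2 mm, so it is home. Now I return to the stand.

Call:
{"method": "apply_moves", "body": {"claw": [-1,-1,-1,-1,-1], "travel": [[0,0,-0.03],[0,0,-0.06],[0,0,-0.09],[0,0,-0.12],[0,0,-0.1305]], "turn": [[0,0,0],[0,0,0],[0,0,0],[0,0,0],[0,0,0]]}}

```text
t: 15.58
tcp_pos: [0.4795, 0.088, 0.1957]
tool_rot: [1.0, 0.0, 0.003, 0.0]
force: [0.3, -0.3, -0.6]
finger_gap: 0.207
gripper_force: 98.5
```

Call:
{"method": "apply_moves", "body": {"claw": [-1,-1,-1,-1,-1], "travel": [[0.01,0.04,0],[0.02,0.08,0],[0.03,0.12,0],[0.0458,0.16,0],[0.0458,0.18,0]], "turn": [[0,0,0],[0,0,0],[0,0,0],[0,0,0],[0,0,0]]}}

```text
t: 16.0
tcp_pos: [0.5169, -0.0599, 0.1924]
tool_rot: [1.0, -0.001, 0.001, 0.001]
force: [0.1, -1.1, -1.4]
finger_gap: 0.205
gripper_force: 98.6
```

Call:
{"method": "apply_moves", "body": {"claw": [-1,-1,-1,-1,-1], "travel": [[0.01,0.04,0],[0.02,0.08,0],[0.03,0.12,0],[0.0458,0.16,0],[0.0458,0.181,0]], "turn": [[0,0,0],[0,0,0],[0,0,0],[0,0,0],[0,0,0]]}}

```text
t: 16.42
tcp_pos: [0.553, -0.2052, 0.192]
tool_rot: [1.0, -0.001, 0.001, 0.001]
force: [0.6, -0.7, -1.4]
finger_gap: 0.208
gripper_force: 98.6
```

Call:
{"method": "apply_moves", "body": {"claw": [-1,-1,-1,-1,-1], "travel": [[0,0,0],[0,0,0],[0,0,0],[0,0,0],[0,0,0]], "turn": [[0,0,0],[0,0,0],[0,0,0],[0,0,0],[0,0,0]]}}

```text
t: 16.83
tcp_pos: [0.5505, -0.1993, 0.1929]
tool_rot: [1.0, 0.001, -0.0, -0.0]
force: [0.1, -0.5, -0.8]
finger_gap: 0.203
gripper_force: 98.6
```

Call:
{"method": "apply_moves", "body": {"claw": [-1,-1,-1,-1,-1], "travel": [[0,0,0],[0,0,0],[0,0,0],[0,0,0],[0,0,0]], "turn": [[0,0,0],[0,0,0],[0,0,0],[0,0,0],[0,0,0]]}}

```text
t: 17.25
tcp_pos: [0.551, -0.2007, 0.1932]
tool_rot: [1.0, 0.0, 0.0, 0.0]
force: [-0.1, 0.7, -0.7]
finger_gap: 0.206
gripper_force: 98.6
```

Call:
{"method": "apply_moves", "body": {"claw": [-1,-1,-1,-1,-1], "travel": [[0.0012,0,0.02],[0.0012,0,0.04],[0.0012,0,0.055],[0.0012,0,0.065],[0.0012,0,0.07]], "turn": [[0,0,0],[0,0,0],[0,0,0],[0,0,0],[0,0,0]]}}

```text
t: 17.67
tcp_pos: [0.5513, -0.2006, 0.1358]
tool_rot: [1.0, -0.0, -0.001, -0.001]
force: [1.0, -0.2, -1.3]
finger_gap: 0.208
gripper_force: 98.6
```

Call:
{"method": "apply_moves", "body": {"claw": [-1,-1,-1,-1,-1], "travel": [[0,0,0],[0,0,0],[0,0,0],[0,0,0],[0,0,0]], "turn": [[0,0,0],[0,0,0],[0,0,0],[0,0,0],[0,0,0]]}}

```text
t: 18.08
tcp_pos: [0.5523, -0.2011, 0.1378]
tool_rot: [1.0, -0.0, 0.001, 0.0]
force: [-0.2, 0.3, -1.8]
finger_gap: 0.205
gripper_force: 98.6
```

```bash
python3 - <<'E'
from station import manip
import cv2,numpy as np
s=manip.sense();print(s["tcp_pos"],s["force"])
d=manip.snapshot("side");cv2.imwrite("pics/ins.png",cv2.resize(d["pixels"][140:240,310:420,::-1],(660,600),interpolation=cv2.INTER_CUBIC))
for p in([.5518,-.2005,.065],[.5518,-.2005,s["tcp_pos"][2]-.0675]):
    c=d["intrinsics"]@(d["R"]@np.array(p)+d["t"]);c=c/c[2];print((c[:2]-[310,140])*6)
E
```

```text
[ 0.55229779 -0.20110765  0.13779531] [-0.17702037  0.25311709 -1.76965797]
[323.92740746 349.75174271]
[324.54692645 339.68507982]
```

View pics/ins.png

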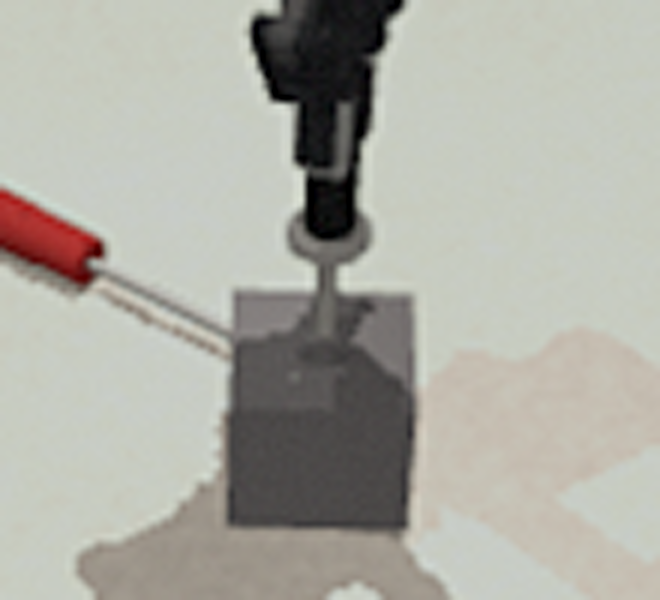

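The tip, at about (324,340), is directly over the bore mouth at (324,350). I insert slowly.

Call:
{"method": "apply_moves", "body": {"claw": [-1,-1,-1,-1,-1], "travel": [[0,0,0.008],[0,0,0.018],[0,0,0.028],[0,0,0.038],[0,0,0.043]], "turn": [[0,0,0],[0,0,0],[0,0,0],[0,0,0],[0,0,0]]}}

```text
t: 18.55
tcp_pos: [0.5509, -0.2003, 0.1008]
tool_rot: [1.0, -0.0, -0.001, -0.001]
force: [-0.7, 0.0, -1.8]
finger_gap: 0.211
gripper_force: 98.6
```

Call:
{"method": "apply_moves", "body": {"claw": [-1,-1,-1,-1,-1], "travel": [[0,0,0.006],[0,0,0.012],[0,0,0.018],[0,0,0.022],[0,0,0.0245]], "turn": [[0,0,0],[0,0,0],[0,0,0],[0,0,0],[0,0,0]]}}

```text
t: 18.97
tcp_pos: [0.5517, -0.2008, 0.0825]
tool_rot: [1.0, -0.0, -0.0, -0.0]
force: [0.1, -0.5, -1.8]
finger_gap: 0.211
gripper_force: 98.6
```

Call:
{"method": "apply_moves", "body": {"claw": [-1,-1,-1,-1,-1], "travel": [[0,0,0],[0,0,0],[0,0,0],[0,0,0],[0,0,0]], "turn": [[0,0,0],[0,0,0],[0,0,0],[0,0,0],[0,0,0]]}}

```text
t: 19.38
tcp_pos: [0.552, -0.2009, 0.0833]
tool_rot: [1.0, 0.0, 0.0, 0.0]
force: [0.3, 0.4, -0.5]
finger_gap: 0.211
gripper_force: 98.8
```

Call:
{"method": "apply_moves", "body": {"claw": [-1,-1,0,0,0], "travel": [[0,0,0.0008],[0,0,0.0008],[0,0,0.0008],[0,0,0.0008],[0,0,0.0008]], "turn": [[0,0,0],[0,0,0],[0,0,0],[0,0,0],[0,0,0]]}}

```text
t: 19.8
tcp_pos: [0.552, -0.2009, 0.0826]
tool_rot: [1.0, -0.0, 0.0, 0.0]
force: [-0.1, -0.0, 0.0]
finger_gap: 0.502
gripper_force: 0.0
```

Call:
{"method": "apply_moves", "body": {"claw": [0.6,0.6,0.6,0.6,0.6], "travel": [[0,0,0],[0,0,0],[0,0,0],[0,0,0],[0,0,0]], "turn": [[0,0,0],[0,0,0],[0,0,0],[0,0,0],[0,0,0]]}}

```text
t: 20.22
tcp_pos: [0.5519, -0.2009, 0.0824]
tool_rot: [1.0, -0.0, -0.0, -0.0]
force: [-0.2, 0.1, 0.9]
finger_gap: 0.806
gripper_force: 0.0
```

Call:
{"method": "apply_moves", "body": {"claw": [0.6,0.6,0.6,0.6,0.6], "travel": [[0,0,-0.02],[0,0,-0.06],[0,0,-0.1],[0,0,-0.14],[0,0,-0.18]], "turn": [[0,0,0],[0,0,0],[0,0,0],[0,0,0],[0,0,0]]}}

```text
t: 20.63
tcp_pos: [0.5515, -0.2006, 0.2278]
tool_rot: [1.0, -0.0, -0.0, -0.0]
force: [0.2, -0.8, -0.5]
finger_gap: 0.799
gripper_force: 0.0
```

Call:
{"method": "apply_moves", "body": {"claw": [0.6,0.6,0.6,0.6,0.6], "travel": [[0,0,0],[0,0,0],[0,0,0],[0,0,0],[0,0,0]], "turn": [[0,0,0],[0,0,0],[0,0,0],[0,0,0],[0,0,0]]}}

```text
t: 21.05
tcp_pos: [0.5508, -0.2003, 0.2246]
tool_rot: [1.0, -0.0, -0.002, -0.001]
force: [0.6, 0.8, -1.4]
finger_gap: 0.801
gripper_force: 0.0
```

```bash
python3 - <<'E'
from station import manip
import cv2,numpy as np
from h import *
d=manip.snapshot("side");cv2.imwrite("pics/end.png",d["pixels"][:,:,::-1])
W=cloud(d).reshape(-1,3)
k=(abs(W[:,0]-.552)<.03)&(abs(W[:,1]+.2)<.03)&(W[:,2]>.1)&(W[:,2]<.14);print(k.sum(),np.median(W[k],0),W[k][:,2].max())
v,u=301,346;print(cloud(d)[v-2:v+3,u-2:u+3,2].mean(), manip.sense()["tcp_pos"])
E
```

```text
109 [ 0.55075088 -0.19586157  0.11692307] 0.12653448162606107
0.027340575579733777 [ 0.55103559 -0.20035569  0.22475818]
```

View pics/end.png

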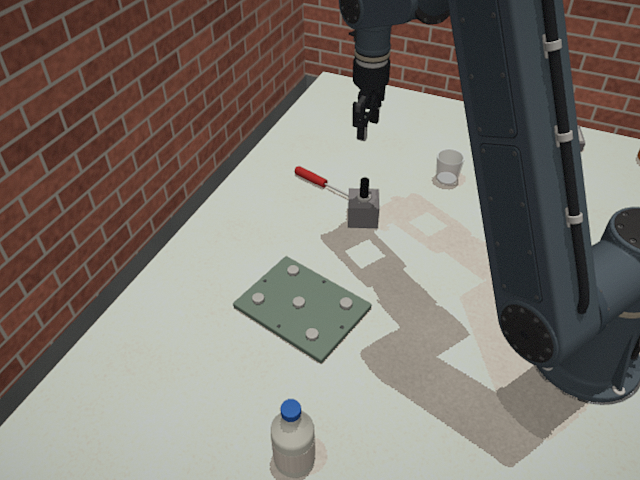

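The final picture shows the probe upright in the stand at (364,190) with the gripper clear above it. The screwdriver, cup and bottle are unmoved. Depth puts stud0's top at about 0.0273, about 3 mm lower than before.

```bash
python3 -c "
from station import manip
print(manip.sign_off())"
```

```text
the job is handed in; nothing more can be done
None
```

The high stud was stud0: its top measured about 3.8 mm above stud2, the only other stud I touched. I pushed stud0 down about 3.2 mm to its stop and put the probe back upright in its stand, with the bottle, screwdriver and cup unmoved; the job is handed in at about 21 s, but no verdict came back.

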